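Transfer a spindle set to the moulder's set-up board in order

ROBOT

A 7-joint arm with a two-finger parallel gripper is mounted at the origin on a cart in front of the work surface, level with it; the furniture and walls round the work are solid. World frame = base frame: x ahead of the robot, y to its left, z up, the work surface at z = 0. Lengths are in mm, angles in rad, forces in N, time in s.
With the tool pointing down it reaches from about 400 to 875 mm from the base axis. Payload 4.4 kg.
Tool frame: the origin (TCP) lies midway between the tips of the shut fingers; the grasp point (between the pads) lies 19 mm behind it; z points along the fingers, y is the line along which they close (so a half turn about z gives the same grasp; the last joint's range is limited). The gripper opens to 85 mm and grips with 20 to 120 N. Pads are 22 mm wide; open, the fingers measure 114 mm over their backs; the gripper's body (76 mm by 85 mm) begins 54 mm behind the grasp point. The pads swing forward as they close: fully open they stand 13 mm farther back than shut.
Start: joints at [1.068, 0.628, 0.038, 1.517, -0.027, 0.996, -0.02], TCP at [275.006, -588.973, 231.313] pointing down, gripper open.
Joint ranges: [-3.06, 3.06], [-0.37, 2.12], [-1.25, 1.32], [0.18, 2.47], [-1.1, 4.24], [0.23, 1.98], [-2.94, 2.94]. Speed limits (rad/s): [2.57, 2.57, 3.14, 3.14, 3.14, 3.14, 3.14].

INTERFACE

Orientations are given as [roll, pitch, yaw] about the fixed x, y, z axes, in that order (R = Rz(yaw) Ry(pitch) Rx(roll)).
In Python, from cell import readout, optics, order gives the robot as it stands.
- The arm moves only by the shell command python3 -m jog 'ROWS'. ROWS is a JSON object of lists of equal length, an entry for each row: "claw": the opening, from 0 (shut) to 1 (fully open); "xyz": the shift along the tool's x, y, z each as a share of 0.1 m, from -1 to 1, a list of three; "twist": the turn, a rotation vector about the tool's x, y, z each as a share of 180 degrees, from -1 to 1, a list of three. A call has 1 to 12 rows; each row shifts and turns the commanded pose from where the row before left it, along the tool's axes as they then stand; what a row does not reach is not made up. A row lasts 1/8 s, in which the tool goes at most 62.5 mm and 10.7 degrees, less where a joint would pass 70% of its speed; a pose out of reach is approached as far as the arm can. A call with a number of a shift or a turn outside -1 to 1 is refused whole. A call with a gripper value outside its range is refused whole. The fingers move at their own pace and stop on an object; the grip force is fixed at half the most. Time passes only in rows, so rows that do not move let the fingers close. It gives the time, the measured TCP pose, the force, the opening and the grip force at its end, in the units of the state.
- readout.read_state(): the state, without advancing time (a new reading comes with each control period).
- optics.get_image(name): name is "scene" or "side" or "wrist"; returns a dict with "color" (384x512x3 uint8, red, green, blue), "fovy" (degrees; the focal length in pixels is half the picture's height over the tangent of half this angle, whatever the lens; pixels are square), "cx", "cy" (the principal point, pixels), "view" (4x4, takes a point from world to camera coordinates). Camera axes: x right, y up, looking along -z (the intrinsics and any distortion apply to the point x, -y, -z); pixel columns grow to the right and rows downward; lengths in mm; the calibration is good to about 2 mm. A picture is of the moment at which its call begins. There is no depth.
- order.finish_job(): hands the job in; it is judged then, once.
Trained networks look in the newest picture that a camera, given by its name, has taken for a name from the list of things; names that differ only in an ending like _2 or _b are one class to them, and where a whole thing is asked for, a point or a joint stands for the part that bears it (a point fixed in the world has none). Each returns a list of dicts, best first, with "score" (0 to 1); they miss things now and then, are a little off and sometimes report something else, mostly with a low value. They report only what shows in the picture. A call takes as long as a camera call.
- optics.boxes_of(camera, label): "rect" ([left, top, width, height] in pixels, round what is visible of it).
The state is a dict: "clock": time; "qpos": joint angles; "qd": joint speeds; "tau": joint torques, N m; "eef_pos": TCP position; "tool_rot": TCP orientation; "force": force on the tool from outside, world axes, zero at the start; "torque": the same for the moment, N m; "width": finger opening in mm; "gripper_force": force on a finger pad.
Only numpy, scipy, OpenCV 4.12 (cv2) and the standard library are available. Lean on these libraries where they do the work, as an engineer would, in place of code of your own. Each camera call takes 0.05 s, during which the arm holds its last target. There are 200 camera calls.

TASK

The wooden carrying board holds the next spindle set in the order in which it goes onto the spindle, first piece next to the hand hole. Move all four pieces over to the empty alloy set-up board at the machine, one on each post and lying flat, and keep the order: counted from the hand hole, every piece must stand at the same place in the row as it had on the carrying board. The cutter runs at the wrong height if two pieces are swapped.

Things in the scene. Friction and masses are not known exactly. Their poses are not given: they have to be found in the camera images.
- cutter_block: squat light-alloy cutter block with two knives and four small screws in its top, 36 mm high, bore 30 mm, 70 mm across along its own x and along its own y (78 mm on the diagonals); origin on the bore axis at the underside, z up. 0.6 kg. Grasp from above along its x or y. At the start one of these lies within 15 degrees of square to the row.
- guide_bearing: guide ring with ball bearing, bright steel with a red seal ring, 62 mm outside diameter, 16 mm high, bore about 30 mm; origin on its axis at the underside, z up. 0.2 kg. Pick across the outer rim.
- thick_ring: plain grey ground-steel spindle spacer ring, 60 mm outside diameter, 20 mm high, bore 30 mm; origin on its axis at the underside, z up. 0.14 kg. Pick across the outer rim.
- thin_ring: plain grey ground-steel spindle spacer ring, the smaller and thinner one: 50 mm outside diameter, 10 mm high, bore 30 mm; origin on its axis at the underside, z up. 0.07 kg. Pick across the outer rim.
- carrying_board: Plywood carrying board, wooden posts, full at the start (order varies): posts on the line x = 0 at y = +120, +40, -40, -120 mm, 1st to 4th from the hand hole; board 90 mm wide, y -158 to +203 mm, top face at z = 22 mm, hand hole at y +158 to +181 mm. Origin on the table under mid-row, z up, +y toward the hand hole. Fixed. Behind, the feeder overhangs the table from x = 0.69 m.
- setup_board: Grey alloy set-up board, four dark steel posts 16 mm thick, 40 mm tall, top 12 mm tapered to 7 mm; empty at the start: posts on the line x = 0 at y = +120, +40, -40, -120 mm, 1st to 4th from the hand hole; board 90 mm wide, y -158 to +203 mm, top face at z = 22 mm, hand hole at y +158 to +181 mm. Origin on the table under mid-row, z up, +y toward the hand hole. Fixed.
- post_cutter_block: Wooden post of the carrying board on which the cutter block stands at the start, seen through its bore: 16 mm thick, 40 mm tall, top 12 mm tapered to 7 mm. Origin at its foot, level with the board's top face. Fixed, so it goes on showing that piece's place in the row.
- post_guide_bearing: Wooden post of the carrying board on which the guide bearing stands at the start, seen through its bore: 16 mm thick, 40 mm tall, top 12 mm tapered to 7 mm. Origin at its foot, level with the board's top face. Fixed, so it goes on showing that piece's place in the row.
- post_thick_ring: Wooden post of the carrying board on which the thick ring stands at the start, seen through its bore: 16 mm thick, 40 mm tall, top 12 mm tapered to 7 mm. Origin at its foot, level with the board's top face. Fixed, so it goes on showing that piece's place in the row.
- post_thin_ring: Wooden post of the carrying board on which the thin ring stands at the start, seen through its bore: 16 mm thick, 40 mm tall, top 12 mm tapered to 7 mm. Origin at its foot, level with the board's top face. Fixed, so it goes on showing that piece's place in the row.

How it is judged:
By the outcome, as a careful person would: the job done as asked, in the order asked, and still so for the second after the job is handed in, with the robot touching nothing.
It also fails if it takes over 106 s, if anything falls off the work surface, if the arm or the gripper's body presses on something with over 40 N, if the wrist force passes 120 N, or if a joint passes its speed limit or range.

## Working session

There is one attempt and no reset: what is moved stays moved. The work goes in short steps, Python scripts to look and compute and a shell command to move; the robot and the scene stay as the last step left them, time stands still between calls to the robot, and variables do not carry over. Pictures are saved under pics/ and viewed, at most 14 in all, crops included, and the job is handed in when it is done.

```bash
ls; mkdir -p pics; python3 - <<'E'
from cell import readout, optics
import cv2
s=readout.read_state(); print({k:s[k] for k in('clock','eef_pos','tool_rot','width','force')})
for c in('scene','side','wrist'):
    im=optics.get_image(c); cv2.imwrite(f'pics/{c}0.png',im['color'][:,:,::-1])
    print(c,im['fovy'],im['cx'],im['cy'],im['view'],[k for k in im])
    for l in('cutter_block','guide_bearing','thick_ring','thin_ring','carrying_board','setup_board','post_cutter_block','post_thick_ring'):
        print(l,[(b['rect'],b['score']) for b in optics.boxes_of(c,l)][:3])
E
python3 -c "
import cv2,numpy as np
a=cv2.imread('pics/scene0.png');cv2.imwrite('pics/a0.png',cv2.resize(a,(800,600)))"
```

```text
pics
{'clock': 0.0, 'eef_pos': array([ 274.74091458, -588.3752815 ,  230.40101587]), 'tool_rot': array([-3.13969494e+00,  3.73506223e-05,  4.36826617e-01]), 'width': 85.28280716526882, 'force': array([-0.62554938, -0.08750546, -0.42810335])}
scene 42.29685996098467 262.52651812762934 189.19444834008647 [[-6.22775520e-01 -7.82383329e-01 -5.19403864e-03  3.14449515e+02]
 [ 6.07202648e-01 -4.87497311e-01  6.27416382e-01 -3.04430967e+02]
 [-4.93412198e-01  3.87585729e-01  7.78666621e-01 -1.10044676e+03]
 [ 0.00000000e+00  0.00000000e+00  0.00000000e+00  1.00000000e+00]] ['color', 'fovy', 'cx', 'cy', 'view']
cutter_block [([310.8, 136.3, 32.6, 27.8], 0.6)]
guide_bearing [([352.1, 118.8, 27.0, 14.8], 0.64)]
thick_ring [([293.0, 154.8, 21.9, 24.4], 0.87)]
thin_ring [([336.2, 133.2, 15.7, 11.0], 0.69)]
carrying_board [([273.7, 122.2, 108.3, 70.2], 0.7)]
setup_board [([131.8, 192.7, 139.7, 79.7], 0.97)]
post_cutter_block []
post_thick_ring [([301.4, 156.1, 10.6, 9.8], 0.6), ([293.0, 154.4, 19.3, 23.7], 0.23)]
side 53.92030197510664 254.01770659867344 191.0695511394255 [[ 9.92812789e-01 -1.176
[... 453 characters left out ...]
3.9, 16.4, 15.4], 0.73)]
carrying_board [([238.9, 204.6, 50.5, 100.4], 0.96)]
setup_board [([229.9, 141.8, 32.2, 58.7], 0.75)]
post_cutter_block []
post_thick_ring [([254.1, 210.3, 4.5, 11.4], 0.57)]
wrist 70.15765506388539 256.07551130844666 194.8265079702176 [[ 4.22210959e-01 -9.06495349e-01 -2.02182219e-03 -6.48842847e+02]
 [ 8.55847130e-01  3.99354068e-01 -3.28697456e-01  4.37358583e+01]
 [ 2.98770138e-01  1.37049297e-01  9.44433108e-01 -3.83434022e+02]
 [ 0.00000000e+00  0.00000000e+00  0.00000000e+00  1.00000000e+00]] ['color', 'fovy', 'cx', 'cy', 'view']
cutter_block []
guide_bearing []
thick_ring []
thin_ring []
carrying_board []
setup_board []
post_cutter_block []
post_thick_ring []
```

View pics/a0.png

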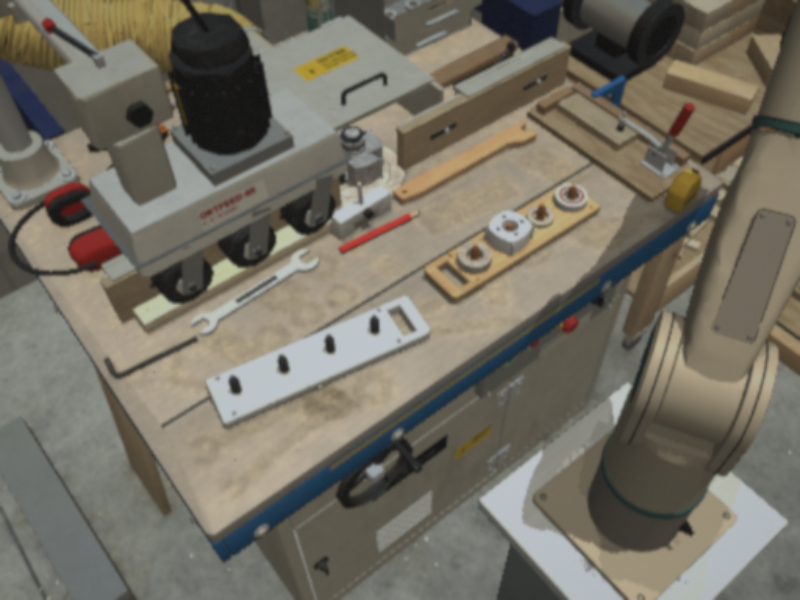

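```bash
python3 - <<'E'
import cv2
a=cv2.imread('pics/side0.png');cv2.imwrite('pics/b0.png',cv2.resize(a[120:320,160:400],(720,600),interpolation=cv2.INTER_CUBIC))
E
```

```text
(no output)
```

View pics/b0.png

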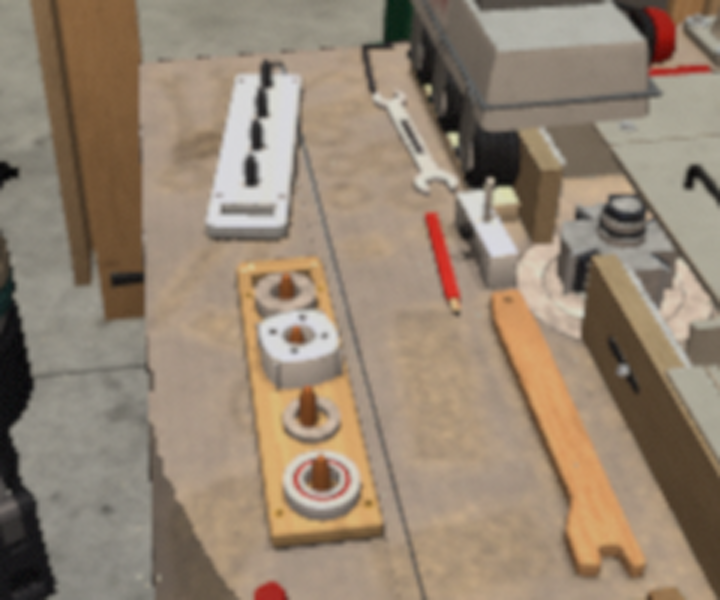

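The carrying board holds, from its hand hole: thick ring, cutter block, thin ring, guide bearing. Post tips in the scene picture (800 px scale) are near (474,246), (511,224), (541,209) and (572,188). The set-up board is empty, its hand hole at (402,318) facing the carrying board, with tips at (375,318), (330,337), (283,357) and (234,378).

```bash
cat > h.py <<'E'
import numpy as np, cv2
from scipy.optimize import least_squares
from cell import readout, optics
def K(im):
    f=im['color'].shape[0]/2/np.tan(np.radians(im['fovy'])/2); return f
def proj(im,P):
    P=np.atleast_2d(P); V=np.array(im['view']); c=P@V[:3,:3].T+V[:3,3]
    f=K(im); return np.c_[im['cx']+f*c[:,0]/-c[:,2], im['cy']-f*c[:,1]/-c[:,2]]
def onz(im,uv,z):
    V=np.array(im['view']);R=V[:3,:3];o=-R.T@V[:3,3];f=K(im)
    uv=np.atleast_2d(uv);d=np.c_[(uv[:,0]-im['cx'])/f,-(uv[:,1]-im['cy'])/f,-np.ones(len(uv))]@R
    return o+d*((z-o[2])/d[:,2])[:,None]
def board(p,z=62,ys=(120,40,-40,-120)):
    x,y,a=p; c,s=np.cos(a),np.sin(a)
    return np.array([[x-s*t,y+c*t,z] for t in ys])
E
python3 - <<'E'
from h import *
sc=optics.get_image('scene');si=optics.get_image('side')
S={'car':([(474,246),(511,224),(541,209),(572,188)],[(286,275),(297,330),(307,390),(320,458)],(500,-300,0)),
'set':([(375,318),(330,337),(283,357),(234,378)],[(251,155),(257,122),(262,90),(267,63)],(500,200,3.1))}
for n,(a,b,g) in S.items():
    a=np.array(a)*.64; b=np.array(b)/3+[160,120]
    print(n,onz(sc,a,62).round()[:,:2].tolist(),onz(si,b,62).round()[:,:2].tolist())
    for which in ('scene','side','both'):
        f=lambda p:np.r_[(proj(sc,board(p))-a).ravel()*(which!='side'),(proj(si,board(p))-b).ravel()*(which!='scene')]
        r=least_squares(f,g); print(which,r.x,np.abs(r.fun).max(), np.sqrt(np.mean(r.fun**2)))
E
```

```text
car [[481.0, -122.0], [479.0, -207.0], [473.0, -275.0], [476.0, -358.0]] [[481.0, -130.0], [481.0, -212.0], [480.0, -291.0], [479.0, -369.0]]
scene [ 4.77217074e+02 -2.40613539e+02 -1.58660566e-02] 1.6782011798196663 0.7142247181699857
side [ 4.80440199e+02 -2.50327875e+02 -1.05326630e-02] 0.40919076182726144 0.17040152699667763
both [ 4.79944599e+02 -2.45310610e+02 -1.12759258e-02] 2.9847968455293596 1.2241071520772067
set [[463.0, 105.0], [477.0, 183.0], [491.0, 261.0], [505.0, 339.0]] [[469.0, 97.0], [483.0, 171.0], [498.0, 250.0], [512.0, 322.0]]
scene [483.99564866 221.85205682   2.96424461] 0.4101540927098597 0.15769965914703324
side [490.51472132 210.79131682   2.96005912] 0.7563625122920712 0.2567296562903244
both [486.88212172 220.28283648   2.96574065] 1.7687176909861932 1.064958874098462
```

```bash
python3 -m jog '{"claw":[1,1,1,1,1,1,1],"xyz":[[0,0,-0.1],[0,0,-0.1],[0,0,-0.1],[0,0,0],[0,0,0],[0,0,0],[0,0,0]],"twist":[[0,0,-0.055],[0,0,-0.055],[0,0,-0.055],[0,0,-0.055],[0,0,-0.055],[0,0,-0.055],[0,0,-0.028]]}'
python3 -m jog '{"claw":[1,1,1,1,1,1,1,1,1],"xyz":[[0.4,0.25,0],[0.4,0.25,0],[0.4,0.25,0],[0.4,0.25,0],[0.4,0.25,0],[0.4,0.25,0],[0.4,0.25,0],[0.4,0.25,0],[0,0,0]],"twist":[[0,0,0],[0,0,0],[0,0,0],[0,0,0],[0,0,0],[0,0,0],[0,0,0],[0,0,0],[0,0,0]]}'
python3 - <<'E'
from h import *
s=readout.read_state();print(s['clock'],s['eef_pos'],s['tool_rot'])
w=optics.get_image('wrist');cv2.imwrite('pics/w1.png',w['color'][:,:,::-1])
for l in('cutter_block','guide_bearing','thick_ring','thin_ring','post_cutter_block','post_guide_bearing','post_thick_ring','post_thin_ring'):
    print(l,[(b['rect'],b['score']) for b in optics.boxes_of('wrist',l)][:2])
E
```

```text
clock: 2.33
eef_pos: [274.8, -589.0, 261.3]
tool_rot: [3.142, -0.0, 1.565]
force: [0.6, 0.4, 0.1]
width: 85.5
gripper_force: 0.0
clock: 3.45
eef_pos: [480.7, -266.3, 261.7]
tool_rot: [3.139, -0.002, 1.569]
force: [-0.3, -0.7, 1.2]
width: 85.6
gripper_force: 0.0
3.45 [ 480.65135705 -266.33239522  261.73321593] [ 3.13948162e+00 -1.93223716e-03  1.56917374e+00]
cutter_block [([229.0, 87.6, 56.6, 61.5], 0.72)]
guide_bearing [([232.8, 208.0, 44.4, 42.0], 0.73)]
thick_ring [([234.1, 23.2, 45.5, 53.1], 0.93)]
thin_ring [([243.3, 157.7, 32.0, 36.5], 0.84)]
post_cutter_block [([249.6, 109.7, 12.5, 18.9], 0.61)]
post_guide_bearing [([251.2, 221.2, 11.6, 20.0], 0.63), ([243.5, 158.3, 33.1, 36.3], 0.35)]
post_thick_ring [([231.9, 22.0, 45.7, 54.2], 0.68), ([250.4, 40.3, 12.4, 22.2], 0.54)]
post_thin_ring [([253.9, 176.5, 6.7, 12.4], 0.43)]
```

View pics/w1.png

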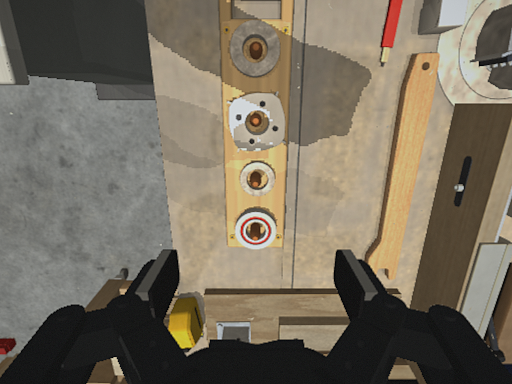

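The wrist view shows the pieces in the same order along column ~256: thick ring (256,49), cutter block (257,120), thin ring (258,178), guide bearing (256,230).

```bash
python3 - <<'E'
from h import *
w=optics.get_image('wrist')
c=w['color'][15:260,200:310,::-1]; cv2.imwrite('pics/w1c.png',cv2.resize(c[0:150],None,fx=4,fy=4,interpolation=cv2.INTER_CUBIC)[:600])
B={'thick':([234.1, 23.2, 45.5, 53.1],32),'cutter':([229.0, 87.6, 56.6, 61.5],45),'thin':([243.3, 157.7, 32.0, 36.5],28),'guide':([232.8, 208.0, 44.4, 42.0],33)}
for k,(b,z) in B.items(): print(k,onz(w,[b[0]+b[2]/2,b[1]+b[3]/2],z))
R=np.array(w['view'])[:3,:3];print(-R.T@np.array(w['view'])[:3,3],readout.read_state()['eef_pos'])
print(proj(w,board((480,-248,-.011))))
E
```

```text
thick [[ 478.77180218 -128.64581556   32.        ]]
cutter [[ 478.45460984 -208.62197528   45.        ]]
thin [[ 480.51090732 -288.8866657    28.        ]]
guide [[ 473.33983129 -369.97537867   33.        ]]
[ 477.78489708 -186.95639529  405.13071667] [ 477.59570532 -271.51874761  261.27618724]
[[259.15263158  44.37810945]
 [258.96859709 118.67464003]
 [258.8114865  182.10172734]
 [258.67579417 236.88205306]]
```

View pics/w1c.png

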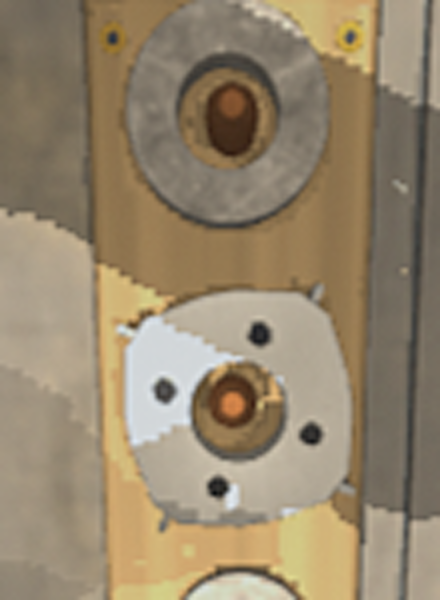

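```bash
python3 - <<'E'
from h import *
w=optics.get_image('wrist'); g=cv2.resize(w['color'][150:260,200:310,::-1],None,fx=4,fy=4,interpolation=cv2.INTER_CUBIC)
h=cv2.resize(w['color'][80:155,220:295,::-1],None,fx=6,fy=6,interpolation=cv2.INTER_CUBIC)
out=np.zeros((450,890,3),np.uint8);out[:440,:440]=g;out[:,440:890]=h;cv2.imwrite('pics/w1d.png',out[:, :890][:, 0:890] if 0 else cv2.resize(out,(800,404)))
for uv in [(258,39.5),(258,115.5)]: print(onz(w,uv,62))
E
```

```text
[[ 480.15784368 -122.95145445   62.        ]]
[[ 479.41098602 -204.0691013    62.        ]]
```

View pics/w1d.png

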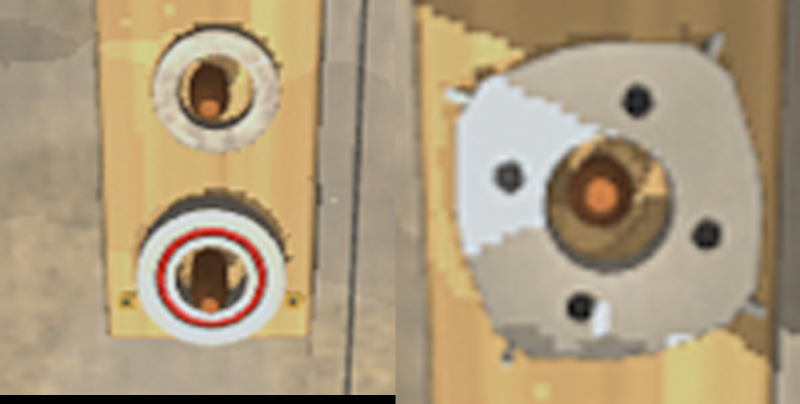

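Post tips in wrist pixels are about (258,39.5), (258,115.5), (258.4,179.8) and (258.1,234.8). The knife tips on the cutter block suggest it is turned about +10° counter-clockwise.

```bash
python3 - <<'E'
from h import *
w=optics.get_image('wrist')
t=np.array([(258,39.5),(258,115.5),(258.4,179.8),(258.1,234.8)])
r=least_squares(lambda p:(proj(w,board(p))-t).ravel(),(480,-245,0));print(r.x,r.fun.round(1)); print(board(r.x))
for n,uv,z in(('thick',(257,43),42),('cutter',(259.6,117.6),58),('thin',(260.3,175),32),('guide',(259,227.3),38)): print(n,onz(w,uv,z))
s=readout.read_state();print(s['eef_pos'],s['tool_rot'])
E
```

```text
[ 4.79313565e+02 -2.43638723e+02 -7.58938174e-03] [ 0.   0.9  0.1 -0.2 -0.2 -0.6  0.1 -0.4]
[[ 480.22428254 -123.64217864   62.        ]
 [ 479.61713783 -203.63987471   62.        ]
 [ 479.00999312 -283.63757077   62.        ]
 [ 478.40284841 -363.63526683   62.        ]]
thick [[ 479.14172247 -122.67505343   42.        ]]
cutter [[ 481.45510357 -206.57523119   58.        ]]
thin [[ 482.16306835 -286.02624732   32.        ]]
guide [[ 479.67976509 -364.38612343   38.        ]]
[ 477.7943837  -271.17818188  261.30403206] [-3.14158159e+00 -1.72552032e-05  1.56080738e+00]
```

```bash
python3 -m jog '{"claw":[1,1,1,1,1,1,1,1,1,1],"xyz":[[0.37,0,0],[0.37,0,0.2],[0.37,0,0.3],[0.37,0,0.4],[0,0,0.4],[0,0,0.4],[0,0,0.3],[0,0,0.2],[0,0,0.2],[0,0,0]],"twist":[[0,0,0],[0,0,0],[0,0,0],[0,0,0],[0,0,0],[0,0,0],[0,0,0],[0,0,0],[0,0,0],[0,0,0]]}'
```

```text
clock: 5.3
eef_pos: [478.6, -122.6, 20.3]
tool_rot: [-3.139, -0.0, 1.562]
force: [0.3, -0.1, -0.8]
width: 85.4
gripper_force: 0.0
```

```bash
python3 -m jog '{"claw":[0,0,0,0,0,0],"xyz":[[0,0,0],[0,0,0],[0,0,0],[0,0,0],[0,0,0],[0,0,0]],"twist":[[0,0,0],[0,0,0],[0,0,0],[0,0,0],[0,0,0],[0,0,0]]}'
```

```text
clock: 6.05
eef_pos: [480.0, -123.0, 22.7]
tool_rot: [3.14, 0.0, 1.561]
force: [-0.5, 1.5, 4.6]
width: 56.9
gripper_force: 63.4
```

```bash
python3 -m jog '{"claw":[0,0,0,0,0],"xyz":[[0,0,-0.2],[0,0,-0.4],[0,0,-0.4],[0,0,-0.4],[0,0,0]],"twist":[[0,0,0],[0,0,0],[0,0,0],[0,0,0],[0,0,0]]}'
python3 - <<'E'
from h import *
w=optics.get_image('wrist');cv2.imwrite('pics/w2.png',w['color'][:,:,::-1])
E
```

```text
clock: 6.68
eef_pos: [481.6, -123.5, 164.7]
tool_rot: [3.134, 0.002, 1.561]
force: [-0.0, 0.3, -2.1]
width: 56.8
gripper_force: 64.9
```

View pics/w2.png

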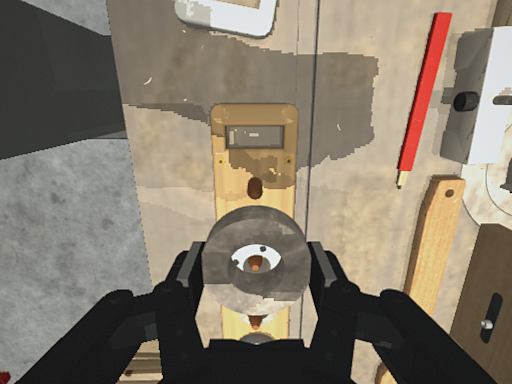

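The ring is held clear of the post at about (256,260). The edge of the set-up board shows at the top of the picture. Next I look at that board from above.

```bash
python3 - <<'E'
from h import *
w=optics.get_image('wrist'); th=np.linspace(0,6.28,60)
s=readout.read_state();e=s['eef_pos'];print(e)
for r in(30,15):
  p=proj(w,np.c_[480.5+r*np.cos(th),-123+r*np.sin(th),np.full(60,e[2]+19)]);print(p.min(0),p.max(0))
E
python3 -m jog '{"claw":[0,0,0,0,0,0,0,0],"xyz":[[0.4,0,-0.2],[0.4,0,-0.2],[0.4,0,-0.2],[0.4,0,-0.2],[0.4,0,-0.15],[0.3,0,0],[0.2,0,0],[0,0,0]],"twist":[[0,0,0],[0,0,0],[0,0,0],[0,0,0],[0,0,0],[0,0,0],[0,0,0],[0,0,0]]}'
python3 - <<'E'
from h import *
w=optics.get_image('wrist');cv2.imwrite('pics/w3.png',cv2.resize(w['color'][:,130:386,::-1],None,fx=1.56,fy=1.56))
for l in('setup_board','post_thin_ring','thick_ring'): print(l,[(b['rect'],b['score']) for b in optics.boxes_of('wrist',l)][:4])
print(readout.read_state()['eef_pos'])
E
```

```text
[ 479.07912192 -123.11738308  161.71325318]
[202.59571368 215.39577471] [314.5338184  311.74311165]
[230.64571202 241.97739409] [286.54549878 289.98962117]
clock: 7.78
eef_pos: [480.7, 128.5, 255.0]
tool_rot: [-3.139, 0.0, 1.565]
force: [-0.3, 0.1, -1.3]
width: 57.0
gripper_force: 64.8
setup_board [([211.7, 0.0, 105.3, 223.5], 0.55)]
post_thin_ring []
thick_ring [([205.0, 206.3, 107.3, 108.6], 0.86)]
[481.46796574 125.5421779  255.66132863]
```

View pics/w3.png

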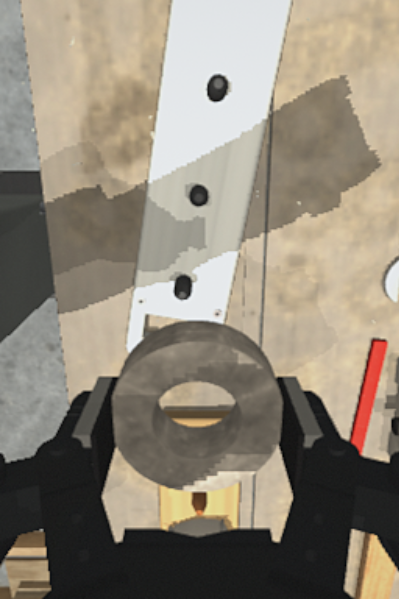

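Three set-up posts show at (182,288), (198,195) and (217,88) in this crop. I fit their dark blobs with a post model.

```bash
cat >> h.py <<'E'
def hullc(im,x,y):
    th=np.linspace(0,2*np.pi,40); P=np.vstack([np.c_[x+r*np.cos(th),y+r*np.sin(th),np.full(40,z)] for r,z in((8,22),(8,50),(3.5,62))])
    h=cv2.convexHull((proj(im,P)).astype(np.float32)); m=cv2.moments(h); return np.array([m['m10'],m['m01']])/m['m00']
def blobs(im,roi,thr=70):
    x0,y0,x1,y1=roi; g=im['color'][y0:y1,x0:x1].max(2); m=(g<thr).astype(np.uint8)
    n,_,st,c=cv2.connectedComponentsWithStats(m); return [(c[i]+[x0,y0],st[i].tolist()) for i in range(1,n) if st[i,4]>60]
E
python3 - <<'E'
from h import *
w=optics.get_image('wrist')
for thr in(60,80,100):
  b=blobs(w,(225,20,300,200),thr); print(thr,[(c.round(1).tolist(),s) for c,s in b])
t=np.array([c for c,s in blobs(w,(225,20,300,200),80) if s[4]<800])
t=t[np.argsort(-t[:,1])][:3]; print(t)
f=lambda p:np.ravel([hullc(w,*q[:2])-u for q,u in zip(board(p)[:3],t)])
r=least_squares(f,(487,220,2.965),diff_step=1e-4);print(r.x,r.fun.round(2));print(board(r.x))
E
```

```text
60 [([267.2, 54.1], [37, 25, 12, 17, 120]), ([256.0, 122.1], [26, 96, 11, 13, 89]), ([246.3, 180.4], [16, 154, 11, 15, 114])]
80 [([267.2, 53.9], [36, 25, 13, 17, 137]), ([255.9, 122.4], [25, 96, 12, 13, 121]), ([246.3, 180.7], [16, 154, 11, 15, 122])]
100 [([267.3, 53.4], [36, 25, 14, 17, 159]), ([255.8, 122.5], [25, 96, 12, 14, 129]), ([246.2, 181.1], [16, 154, 11, 16, 134])]
[[246.2704918  180.7295082 ]
 [255.85950413 122.39669421]
 [267.18978102  53.86131387]]
[487.51552349 222.83904005   2.96078672] [-0.12  0.58  0.03  0.03  0.07 -0.46]
[[465.93683191 104.79514961  62.        ]
 [480.3226263  183.49107657  62.        ]
 [494.70842069 262.18700353  62.        ]
 [509.09421508 340.88293049  62.        ]]
```

```bash
python3 -m jog '{"claw":[0,0,0,0,0,0],"xyz":[[-0.1,-0.08,0.2],[-0.105,-0.075,0.4],[0,0,0.5],[0,0,0.3],[0,0,0.1],[0,0,0]],"twist":[[0,0,0],[0,0,0],[0,0,0],[0,0,0],[0,0,0],[0,0,0]]}'
python3 - <<'E'
from cell import readout
import numpy as np
for i in range(3):
    s=readout.read_state();print(s['eef_pos'],s['force'],s['clock'])
E
```

```text
clock: 8.78
eef_pos: [466.2, 106.4, 106.4]
tool_rot: [-3.141, 0.0, 1.561]
force: [-0.2, -0.1, -0.5]
width: 57.3
gripper_force: 64.8
[466.20096381 106.43275176 106.37760897] [-0.2376466  -0.12834911 -0.47821169] 8.775
[466.20096381 106.43275176 106.37760897] [-0.2376466  -0.12834911 -0.47821169] 8.775
[466.20096381 106.43275176 106.37760897] [-0.2376466  -0.12834911 -0.47821169] 8.775
```

```bash
python3 -m jog '{"claw":[0,0,0,0,0],"xyz":[[-0.01,0,0.25],[0,0,0.3],[0,0,0.17],[0,0,0.1],[0,0,0]],"twist":[[0,0,0],[0,0,0],[0,0,0],[0,0,0],[0,0,0]]}'
```

```text
clock: 9.4
eef_pos: [466.6, 105.9, 24.8]
tool_rot: [3.141, -0.0, 1.561]
force: [-0.3, -0.3, -1.2]
width: 56.9
gripper_force: 64.8
```

```bash
python3 -m jog '{"claw":[1,1,1,1,1,1,1,1,1],"xyz":[[0,0,0],[0,0,0],[0,0,0],[0,0,-0.1],[0,0,-0.35],[0,0,-0.45],[-0.2,0,-0.4],[-0.4,0.06,-0.3],[-0.4,0.06,-0.2]],"twist":[[0,0,0],[0,0,0],[0,0,0],[0,0,0],[0,0,0],[0,0,0],[0,0,0],[0,0,0],[0,0,0]]}'
python3 -m jog '{"claw":[1,1,1,1,1,1,1,1],"xyz":[[-0.5,0.04,0],[-0.5,0,0],[-0.5,0,0],[-0.5,0,0],[-0.5,0,0],[-0.3,0,0],[0,0,0],[0,0,0]],"twist":[[0,0,0],[0,0,0],[0,0,0],[0,0,0],[0,0,0],[0,0,0],[0,0,0],[0,0,0]]}'
python3 - <<'E'
from h import *
w=optics.get_image('wrist')
b=optics.boxes_of('wrist','cutter_block');print(b[:1]);x,y,a,c=map(int,b[0]['rect'])
x-=15;y-=15;cr=w['color'][max(y,0):y+c+30,x:x+a+30,::-1];k=550/max(cr.shape[:2]);print(x,y,k)
cv2.imwrite('pics/w4.png',cv2.resize(cr,None,fx=k,fy=k,interpolation=cv2.INTER_CUBIC));print(readout.read_state()['eef_pos'])
s=optics.get_image('side');cv2.imwrite('pics/s4.png',cv2.resize(s['color'][130:210,210:290,::-1],None,fx=5,fy=5))
E
```

```text
clock: 10.52
eef_pos: [477.5, 4.8, 206.7]
tool_rot: [3.139, 0.0, 1.562]
force: [0.1, 0.8, -0.2]
width: 85.6
gripper_force: 0.0
clock: 11.52
eef_pos: [478.4, -273.2, 204.7]
tool_rot: [3.141, -0.001, 1.562]
force: [-0.3, 0.0, 0.6]
width: 85.2
gripper_force: 0.0
[{'rect': [225.5, 81.2, 69.0, 68.3], 'score': 0.88}]
210 66 5.555555555555555
[ 478.68968242 -272.68143352  204.6712013 ]
```

View pics/w4.png

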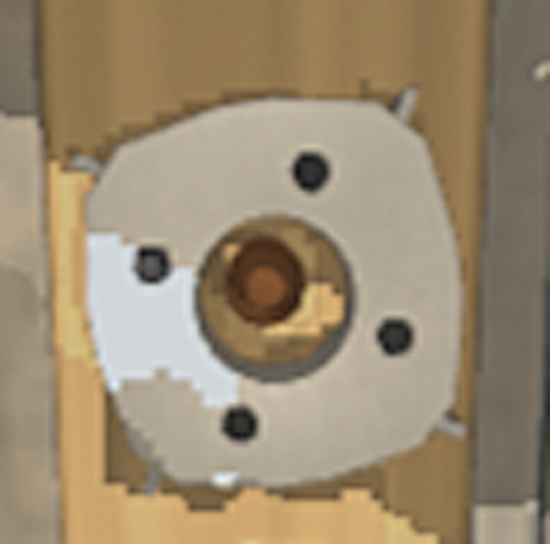

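View pics/s4.png

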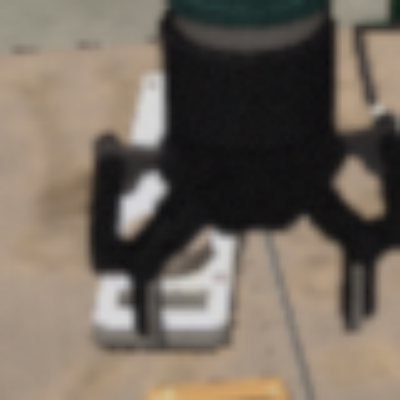

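The block's corners sit about 10° counter-clockwise from square, and its top centre is at wrist pixel (259,119.5). The gripper hides the first placement in the side view, so I will check it later.

```bash
python3 - <<'E'
from h import *
w=optics.get_image('wrist');print(onz(w,[(259,119.5)],58),onz(w,[(257.5,117.4)],62));print(readout.read_state()['eef_pos'],readout.read_state()['tool_rot'])
E
```

```text
[[ 481.0905898  -206.56592683   58.        ]] [[ 479.55093654 -204.25149479   62.        ]]
[ 478.74216879 -272.99108373  204.59169579] [ 3.14143181e+00 -2.91389045e-04  1.56373661e+00]
```

```bash
python3 -m jog '{"claw":[1,1,1,1,1,1],"xyz":[[0.33,0.008,0],[0.333,0.008,0.2],[0,0,0.4],[0,0,0.4],[0,0,0.15],[0,0,0]],"twist":[[0,0,0],[0,0,0],[0,0,-0.028],[0,0,-0.028],[0,0,0],[0,0,0]]}'
```

```text
clock: 12.48
eef_pos: [480.5, -207.6, 89.0]
tool_rot: [-3.14, -0.001, 1.737]
force: [-0.9, -0.1, 0.1]
width: 85.5
gripper_force: 0.0
```

```bash
python3 -m jog '{"claw":[1,1,1,1,0,0,0,0,0,0],"xyz":[[0.01,0,0.2],[0,0.005,0.25],[0,0,0.25],[0,0,0],[0,0,0],[0,0,0],[0,0,0],[0,0,0],[0,0,0],[0,0,0]],"twist":[[0,0,0],[0,0,0],[0,0,0],[0,0,0],[0,0,0],[0,0,0],[0,0,0],[0,0,0],[0,0,0],[0,0,0]]}'
python3 -m jog '{"claw":[0,0,0,0,0,0],"xyz":[[0,0,-0.1],[0,0,-0.3],[0,0,-0.4],[0,0,-0.4],[0,0,-0.3],[0,0,0]],"twist":[[0,0,0],[0,0,0],[0,0,0],[0,0,0],[0,0,0],[0,0,0]]}'
```

```text
clock: 13.72
eef_pos: [482.1, -207.3, 21.4]
tool_rot: [3.139, 0.002, 1.737]
force: [-0.7, 0.3, 6.3]
width: 68.1
gripper_force: 68.2
clock: 14.48
eef_pos: [482.2, -207.6, 171.7]
tool_rot: [3.137, 0.003, 1.737]
force: [-0.3, -0.1, -6.1]
width: 68.3
gripper_force: 71.2
```

```bash
python3 -m jog '{"claw":[0,0,0,0,0,0,0,0,0,0,0],"xyz":[[0,0,0],[0,0,0],[0.4,0,0],[0.5,0,0],[0.5,0,0],[0.5,0,0],[0.5,0,0],[0.5,0,0],[0.5,0,0],[0.5,-0.04,0],[0,0,0]],"twist":[[0,0,0.028],[0,0,0.028],[0,0,0],[0,0,0],[0,0,0],[0,0,0],[0,0,0],[0,0,0],[0,0,0],[0,0,0],[0,0,0]]}'
python3 - <<'E'
from h import *
w=optics.get_image('wrist');cv2.imwrite('pics/w5.png',w['color'][:,:,::-1]);print(readout.read_state()['eef_pos'])
b=[(c,s) for c,s in blobs(w,(240,0,320,200),80) if s[4]<800];print([(c.round(1),s) for c,s in b]);print([hullc(w,*q[:2]).round(1) for q in board((487.5,222.8,2.9608))])
E
```

```text
clock: 15.85
eef_pos: [478.7, 188.9, 168.2]
tool_rot: [-3.14, -0.003, 1.57]
force: [-0.4, -0.5, -6.5]
width: 68.1
gripper_force: 71.1
[478.84410979 185.1295502  167.86699558]
[(array([292.3,  19.3]), [43, 4, 21, 29, 370]), (array([274.5, 113.6]), [27, 106, 17, 17, 183]), (array([313.8, 145.9]), [72, 121, 5, 51, 67]), (array([258.9, 189.5]), [12, 181, 15, 17, 205])]
[array([246.2, 256.8]), array([258.9, 191.2]), array([274.4, 113.6]), array([292.5,  18.5])]
```

View pics/w5.png

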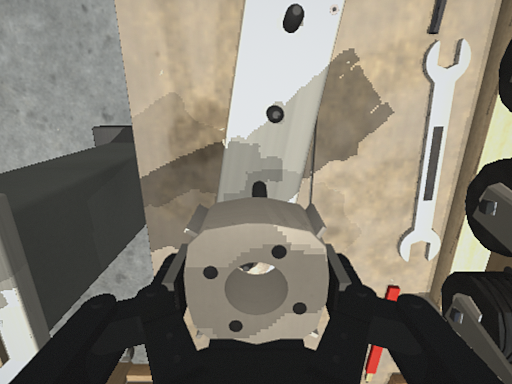

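```bash
python3 - <<'E'
from h import *
w=optics.get_image('wrist');print(onz(w,[(256,287)],205), readout.read_state()['eef_pos'])
E
python3 -m jog '{"claw":[0,0,0,0,0,0],"xyz":[[-0.02,0.015,0.2],[0,0,0.4],[0,0,0.3],[0,0,0.05],[0,0,0],[0,0,0]],"twist":[[0,0,0],[0,0,0],[0,0,0],[0,0,0],[0,0,0],[0,0,0]]}'
```

```text
[[478.02094085 187.41909044 205.        ]] [479.12688333 182.85970996 167.85668366]
clock: 16.7
eef_pos: [483.1, 181.1, 75.4]
tool_rot: [3.139, -0.001, 1.561]
force: [-0.8, -0.6, -5.7]
width: 68.3
gripper_force: 71.7
```

```bash
python3 -m jog '{"claw":[0,0,0,0,0],"xyz":[[0,-0.01,0.15],[0,0,0.2],[0,0,0.1],[0,0,0.07],[0,0,0]],"twist":[[0,0,0],[0,0,0],[0,0,0],[0,0,0],[0,0,0]]}'
```

```text
clock: 17.32
eef_pos: [481.1, 181.1, 22.2]
tool_rot: [3.142, 0.0, 1.562]
force: [-0.7, 0.4, -6.2]
width: 68.0
gripper_force: 71.7
```

```bash
python3 -m jog '{"claw":[1,1,1,1,1,1,1,1,1,1,1,1],"xyz":[[0,0,0],[0,0,0],[0,0,0],[0,0,-0.1],[0,0,-0.35],[0,0,-0.45],[-0.2,0,-0.4],[-0.4,0.02,-0.1],[-0.5,0.02,0],[-0.5,0,0],[-0.5,0,0],[-0.5,0,0]],"twist":[[0,0,0],[0,0,0],[0,0,0],[0,0,0],[0,0,0],[0,0,0],[0,0,0],[0,0,0],[0,0,0],[0,0,0],[0,0,0],[0,0,0]]}'
python3 -m jog '{"claw":[1,1,1,1,1,1,1,1],"xyz":[[-0.5,0,0],[-0.5,0,0],[-0.5,0,0],[-0.35,0,0],[-0.2,0,0],[0,0,0],[0,0,0],[0,0,0]],"twist":[[0,0,0],[0,0,0],[0,0,0],[0,0,0],[0,0,0],[0,0,0],[0,0,0],[0,0,0]]}'
python3 - <<'E'
from h import *
for c in('wrist','scene'):
  w=optics.get_image(c)
  for l in('thin_ring','guide_bearing','thick_ring','cutter_block'):
    for b in optics.boxes_of(c,l)[:1]:
      r=b['rect'];print(c,l,r,b['score'],onz(w,[r[0]+r[2]/2,r[1]+r[3]/2],{'thin_ring':27,'guide_bearing':30,'thick_ring':32,'cutter_block':40}[l]))
  if c=='scene':cv2.imwrite('pics/c6.png',cv2.resize(w['color'][180:280,120:280,::-1],None,fx=5,fy=5,interpolation=cv2.INTER_CUBIC))
print(readout.read_state()['eef_pos'])
E
```

```text
clock: 18.82
eef_pos: [482.7, -80.7, 163.2]
tool_rot: [3.14, 0.0, 1.562]
force: [0.4, 0.5, -0.1]
width: 85.4
gripper_force: 0.0
clock: 19.82
eef_pos: [481.2, -282.0, 162.5]
tool_rot: [3.141, -0.001, 1.564]
force: [0.1, 0.3, 0.2]
width: 85.6
gripper_force: 0.0
wrist thin_ring [238.3, 163.3, 45.5, 47.1] 0.91 [[ 485.35772677 -284.70891525   27.        ]]
wrist guide_bearing [226.2, 226.6, 58.0, 55.0] 0.73 [[ 478.43625301 -365.11766908   30.        ]]
scene guide_bearing [353.6, 118.0, 26.3, 17.2] 0.53 [[ 476.82843402 -368.39567364   30.        ]]
scene thick_ring [227.7, 198.1, 22.8, 27.1] 0.88 [[462.40920404 109.70657023  32.        ]]
scene cutter_block [193.6, 202.8, 38.7, 35.4] 0.72 [[476.36729841 180.07350276  40.        ]]
[ 480.77584168 -284.00018616  162.31034163]
```

View pics/c6.png

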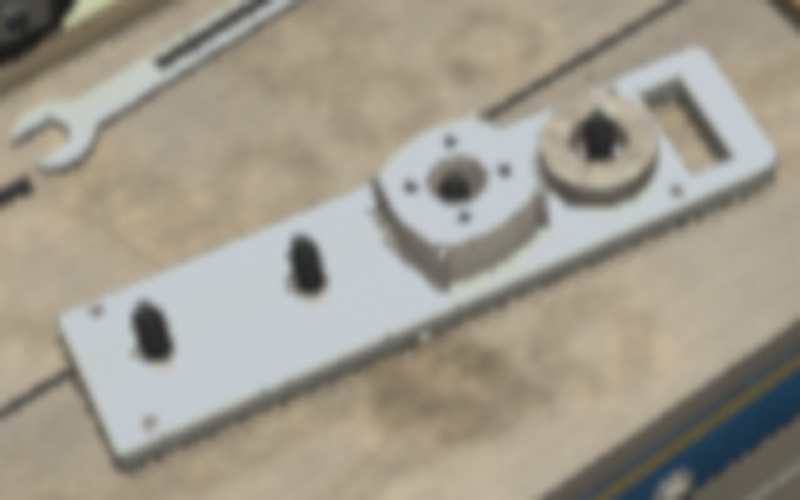

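Seen from the scene camera, the thick ring and cutter block sit flat on posts 1 and 2, with two free posts left at (305,265) and (152,330). Next is the thin ring.

```bash
python3 -m jog '{"claw":[1,1,1,1,1,1,0,0,0,0,0,0],"xyz":[[-0.015,0.02,0.2],[0,0,0.4],[0,0,0.4],[0,0,0.25],[0,0,0.16],[0,0,0],[0,0,0],[0,0,0],[0,0,0],[0,0,0],[0,0,0],[0,0,0]],"twist":[[0,0,0],[0,0,0],[0,0,0],[0,0,0],[0,0,0],[0,0,0],[0,0,0],[0,0,0],[0,0,0],[0,0,0],[0,0,0],[0,0,0]]}'
```

```text
clock: 21.82
eef_pos: [483.5, -286.0, 23.0]
tool_rot: [3.14, 0.001, 1.561]
force: [-1.2, 0.2, 8.5]
width: 46.7
gripper_force: 60.2
```

```bash
python3 -m jog '{"claw":[0,0,0,0,0,0,0,0,0,0,0,0],"xyz":[[0,0,-0.1],[0,0,-0.3],[0,0,-0.4],[0.2,0,-0.4],[0.4,0,-0.3],[0.5,0,0],[0.5,0,0],[0.5,0,0],[0.5,0,0],[0.5,0,0],[0.5,0.02,0],[0.5,0.03,0]],"twist":[[0,0,0],[0,0,0],[0,0,0],[0,0,0],[0,0,0],[0,0,0],[0,0,0],[0,0,0],[0,0,0],[0,0,0],[0,0,0],[0,0,0]]}'
python3 -m jog '{"claw":[0,0,0,0,0,0],"xyz":[[0.5,0.02,0],[0.5,0.0,0],[0.3,0,0],[0,0,0],[0,0,0],[0,0,0]],"twist":[[0,0,0],[0,0,0],[0,0,0],[0,0,0],[0,0,0],[0,0,0]]}'
python3 - <<'E'
from h import *
w=optics.get_image('wrist');cv2.imwrite('pics/w7.png',w['color'][:,:,::-1]);print(readout.read_state()['eef_pos'])
print([(c.round(1),s) for c,s in blobs(w,(200,0,320,230),80) if s[4]<800]);print([hullc(w,*q[:2]).round(1) for q in board((487.5,222.8,2.9608))])
b=optics.boxes_of('wrist','thin_ring');r=b[0]['rect'];print(b[0],onz(w,[r[0]+r[2]/2,r[1]+r[3]/2],readout.read_state()['eef_pos'][2]+4))
E
```

```text
clock: 23.32
eef_pos: [491.6, 125.9, 172.2]
tool_rot: [3.14, -0.0, 1.561]
force: [0.2, -0.3, -1.2]
width: 46.3
gripper_force: 61.7
clock: 24.08
eef_pos: [495.1, 252.7, 171.5]
tool_rot: [3.141, 0.001, 1.559]
force: [0.1, -0.4, -0.8]
width: 46.6
gripper_force: 61.7
[495.09317926 252.84400955 171.45277318]
[(array([271.2,  96.1]), [63, 88, 17, 17, 176]), (array([256.7, 176.6]), [50, 167, 15, 20, 247])]
[array([234.8, 300.3]), array([244.9, 243.2]), array([256.7, 176.2]), array([271.3,  96. ])]
{'rect': [217.2, 212.9, 83.0, 82.4], 'score': 0.76} [[495.64860476 252.39488068 175.44424037]]
```

View pics/w7.png

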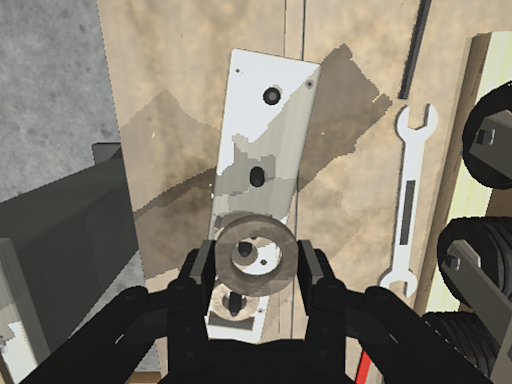

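The thin ring is held level at (257,253), and the free posts match the fitted board pose to within half a pixel.

```bash
python3 -m jog '{"claw":[0,0,0,0,0,0,0,0],"xyz":[[0.095,-0.01,0.2],[0,0,0.4],[0,0,0.4],[0,0,0.2],[0,0,0.15],[0,0,0.12],[0,0,0],[0,0,0]],"twist":[[0,0,0],[0,0,0],[0,0,0],[0,0,0],[0,0,0],[0,0,0],[0,0,0],[0,0,0]]}'
```

```text
clock: 25.18
eef_pos: [494.2, 264.1, 24.8]
tool_rot: [3.141, -0.0, 1.561]
force: [0.1, 0.1, 0.2]
width: 46.7
gripper_force: 61.7
```

```bash
python3 -m jog '{"claw":[1,1,1,1,1,1,1,1,1,1,1,1],"xyz":[[0,0,0.01],[0,0,0],[0,0,0],[0,0,-0.1],[0,0,-0.35],[0,0,-0.45],[-0.2,0,-0.4],[-0.4,-0.03,-0.1],[-0.5,-0.03,0],[-0.5,-0.03,0],[-0.5,0,0],[-0.5,0,0]],"twist":[[0,0,0],[0,0,0],[0,0,0],[0,0,0],[0,0,0],[0,0,0],[0,0,0],[0,0,0],[0,0,0],[0,0,0],[0,0,0],[0,0,0]]}'
python3 -m jog '{"claw":[1,1,1,1,1,1,1,1,1,1,1],"xyz":[[-0.5,0,0],[-0.5,0,0],[-0.5,0,0],[-0.5,0,0],[-0.5,0,0],[-0.5,0,0],[-0.45,0,0],[-0.15,0,0],[0,0,0],[0,0,0],[0,0,0]],"twist":[[0,0,0],[0,0,0],[0,0,0],[0,0,0],[0,0,0],[0,0,0],[0,0,0],[0,0,0],[0,0,0],[0,0,0],[0,0,0]]}'
python3 - <<'E'
from h import *
w=optics.get_image('wrist')
b=optics.boxes_of('wrist','guide_bearing')[0];r=b['rect'];print(b,onz(w,[r[0]+r[2]/2,r[1]+r[3]/2],30),readout.read_state()['eef_pos'])
E
```

```text
clock: 26.68
eef_pos: [482.5, 2.4, 164.2]
tool_rot: [3.14, 0.0, 1.562]
force: [0.6, -0.0, -0.5]
width: 85.4
gripper_force: 0.0
clock: 28.05
eef_pos: [479.7, -354.0, 163.6]
tool_rot: [3.141, -0.001, 1.564]
force: [1.1, 0.5, 0.6]
width: 85.9
gripper_force: 0.0
{'rect': [224.1, 168.6, 62.1, 57.6], 'score': 0.7} [[ 477.43391243 -367.96874763   30.        ]] [ 479.54509004 -354.74851132  163.54327231]
```

```bash
python3 -m jog '{"claw":[1,1,1,1,1,1,0,0,0,0,0,0],"xyz":[[-0.11,-0.01,0.2],[0,0,0.4],[0,0,0.4],[0,0,0.25],[0,0,0.18],[0,0,0],[0,0,0],[0,0,0],[0,0,0],[0,0,0],[0,0,0],[0,0,0]],"twist":[[0,0,0],[0,0,0],[0,0,0],[0,0,0],[0,0,0],[0,0,0],[0,0,0],[0,0,0],[0,0,0],[0,0,0],[0,0,0],[0,0,0]]}'
```

```text
clock: 29.65
eef_pos: [479.0, -367.6, 22.1]
tool_rot: [3.139, 0.002, 1.561]
force: [-1.3, 0.3, 6.8]
width: 59.3
gripper_force: 64.8
```

```bash
python3 -m jog '{"claw":[0,0,0,0,0,0,0,0,0,0,0,0],"xyz":[[0,0,-0.1],[0,0,-0.3],[0,0,-0.4],[0.2,0,-0.4],[0.4,0,-0.3],[0.5,0,0],[0.5,0,0],[0.5,0.04,0],[0.5,0.04,0],[0.5,0.05,0],[0.5,0.05,0],[0.5,0.05,0]],"twist":[[0,0,0],[0,0,0],[0,0,0],[0,0,0],[0,0,0],[0,0,0],[0,0,0],[0,0,0],[0,0,0],[0,0,0],[0,0,0],[0,0,0]]}'
python3 -m jog '{"claw":[0,0,0,0,0,0,0,0,0,0],"xyz":[[0.5,0,0],[0.5,0,0],[0.5,0,0],[0.5,0,0],[0.5,0,0],[0.3,0,0],[0.1,0,0],[0,0,0],[0,0,0],[0,0,0]],"twist":[[0,0,0],[0,0,0],[0,0,0],[0,0,0],[0,0,0],[0,0,0],[0,0,0],[0,0,0],[0,0,0],[0,0,0]]}'
python3 - <<'E'
from h import *
w=optics.get_image('wrist');cv2.imwrite('pics/w8.png',w['color'][:,:,::-1]);e=readout.read_state()['eef_pos'];print(e)
print([(c.round(1),s) for c,s in blobs(w,(200,0,320,230),80) if s[4]<800]);print([hullc(w,*q[:2]).round(1) for q in board((487.5,222.8,2.9608))])
b=optics.boxes_of('wrist','guide_bearing');r=b[0]['rect'];print(b[0],onz(w,[r[0]+r[2]/2,r[1]+r[3]/2],e[2]+8))
E
```

```text
clock: 31.15
eef_pos: [504.9, 44.2, 171.1]
tool_rot: [3.141, 0.0, 1.561]
force: [0.5, 0.2, -2.0]
width: 59.2
gripper_force: 65.3
clock: 32.4
eef_pos: [508.1, 330.9, 170.4]
tool_rot: [3.142, 0.001, 1.559]
force: [0.3, 0.7, -2.2]
width: 59.4
gripper_force: 65.3
[507.96242787 331.3443539  170.39671496]
[(array([316.4,   9. ]), [115, 0, 4, 20, 69]), (array([257.9, 176.4]), [51, 166, 15, 21, 256])]
[array([227.2, 349.7]), array([235.9, 300.6]), array([246.1, 243.4]), array([258.1, 176.1])]
{'rect': [200.0, 200.7, 113.1, 109.3], 'score': 0.93} [[507.390286   332.3154101  178.39671496]]
```

View pics/w8.png

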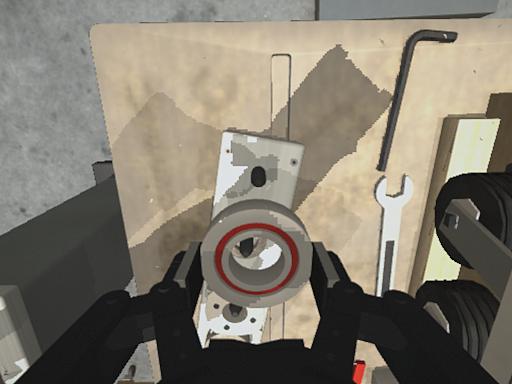

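The bearing is held level at (257,255), and post 4 at (258,176) matches the model.

```bash
python3 -m jog '{"claw":[0,0,0,0,0,0,0,0],"xyz":[[0.09,0.015,0.2],[0,0,0.4],[0,0,0.4],[0,0,0.2],[0,0,0.15],[0,0,0.12],[0,0,0],[0,0,0]],"twist":[[0,0,0],[0,0,0],[0,0,0],[0,0,0],[0,0,0],[0,0,0],[0,0,0],[0,0,0]]}'
```

```text
clock: 33.5
eef_pos: [509.6, 342.0, 24.1]
tool_rot: [3.141, -0.001, 1.561]
force: [0.1, 0.3, -1.9]
width: 59.4
gripper_force: 65.3
```

```bash
python3 -m jog '{"claw":[1,1,1,1,1,1,1,1,1,1,1,1],"xyz":[[0,0,0.01],[0,0,0],[0,0,0],[0,0,-0.1],[0,0,-0.35],[0,0,-0.45],[-0.2,0,-0.4],[-0.4,-0.03,-0.3],[-0.5,-0.03,0],[-0.5,-0.03,0],[-0.5,0,0],[-0.5,0,0]],"twist":[[0,0,0],[0,0,0],[0,0,0],[0,0,0],[0,0,0],[0,0,0],[0,0,0],[0,0,0],[0,0,0],[0,0,0],[0,0,0],[0,0,0]]}'
python3 -m jog '{"claw":[1,1,1,1,1,1,1],"xyz":[[-0.5,0,0],[-0.5,0,0],[-0.5,0,0],[-0.5,0,0],[-0.3,0,0],[0,0,0],[0,0,0]],"twist":[[0,0,0],[0,0,0],[0,0,0],[0,0,0],[0,0,0],[0,0,0],[0,0,0]]}'
python3 - <<'E'
from h import *
w=optics.get_image('scene')
cv2.imwrite('pics/c9.png',cv2.resize(w['color'][180:280,120:280,::-1],None,fx=5,fy=5,interpolation=cv2.INTER_CUBIC))
E
```

```text
clock: 35.0
eef_pos: [497.7, 80.3, 183.2]
tool_rot: [3.14, 0.0, 1.562]
force: [0.9, 0.4, -0.9]
width: 85.5
gripper_force: 0.0
clock: 35.88
eef_pos: [495.7, -147.2, 182.8]
tool_rot: [3.141, -0.001, 1.562]
force: [-0.5, -0.2, -0.4]
width: 85.8
gripper_force: 0.0
```

View pics/c9.png

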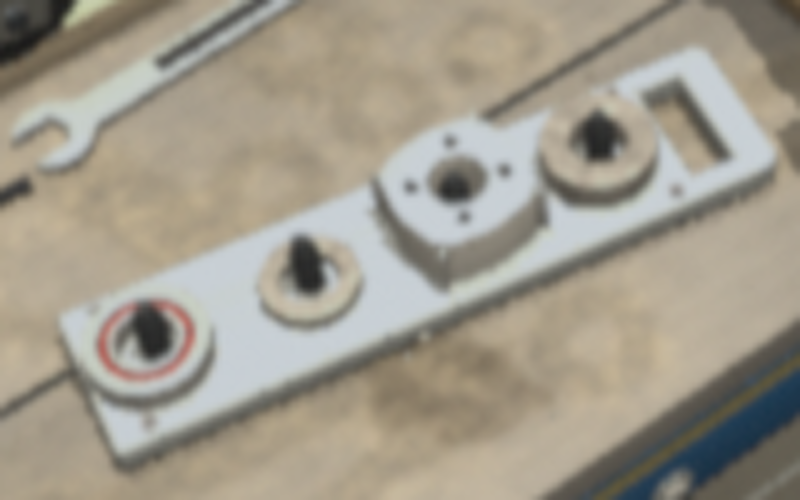

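All four pieces lie flat on the posts. Counted from the hand hole at (690,125), they are the thick ring (600,150), cutter block (455,200), thin ring (308,280) and guide bearing (148,345).

```bash
python3 -c "
from cell import order;print(order.finish_job())"
```

```text
the job is handed in; nothing more can be done
None
```

The job is handed in: all four pieces lie flat on the set-up board in the original order from the hand hole (thick ring, cutter block, thin ring, guide bearing), confirmed in a final scene picture and done in about 36 s of the 106 s allowed.

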